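# Pin the circuit-board carriage of a soldering jig into line

## Robot

A 6-joint arm with a two-finger parallel gripper is mounted at the origin on the work surface. World frame = base frame: x ahead of the robot, y to its left, z up, the work surface at z = 0. Lengths are in mm, angles in rad, forces in N, time in s.
With the tool pointing down it reaches from about 400 to 925 mm from the base axis. Payload 12.5 kg.
Tool frame: the origin (TCP) lies midway between the tips of the shut fingers; the grasp point (between the pads) lies 19 mm behind it (env.grip_depth is the distance from the TCP to the grasp point, in mm); z points along the fingers, y is the line along which they close (so a half turn about z gives the same grasp; the last joint's range is limited). The gripper opens to 95 mm and grips with 3 to 60 N. Pads are 20 mm wide; open, the fingers measure 119 mm over their backs; the gripper's body (75 mm by 180 mm) begins 59 mm behind the grasp point.
Start: joints at [1.214, 0.491, 1.559, -0, 1.092, -0.106], TCP at [155.094, 605.469, 214.661] pointing down, gripper open.
Joint ranges: [-3.1, 3.1], [-0.84, 2.19], [0.05, 2.79], [-1.13, 4.28], [0.06, 2.93], [-2.69, 2.69]. Speed limits (rad/s): [2.22, 2.22, 2.79, 3.14, 3.14, 3.14].

## Interface

Orientations are given as [roll, pitch, yaw] about the fixed x, y, z axes, in that order (R = Rz(yaw) Ry(pitch) Rx(roll)).
In Python, from cell import monitor, viewer, order, env gives the robot as it stands.
- The arm moves only by the tool move_arm, never from a script. Its argument "moves" is one flat list of numbers, 4 for each row, row after row: the shift along the tool's x, y, z normalised to -1 to 1, where 1 is 0.15 m, then the turn about the tool's z normalised to -1 to 1, where 1 is pi/2 rad. A call has 1 to 10 rows; each row shifts and turns the commanded pose from where the row before left it, along the tool's axes as they then stand; what a row does not reach is not made up. A row lasts 1/8 s, in which the tool goes at most 62.5 mm and 10.7 degrees, less where a joint would pass 70% of its speed; a pose out of reach is approached as far as the arm can. A call with a number of a shift or a turn outside -1 to 1 is refused whole. A call with a gripper value outside its range is refused whole. "claw" is the finger opening in mm, from 0 to 95.1, set as the call begins (left out, the last holds). The fingers move at their own pace and stop on an object; the grip force is fixed at half the most. Time passes only in rows, so rows that do not move let the fingers close. It gives the time, the measured TCP pose, the force, the opening and the grip force at its end, in the units of the state.
- monitor.state(): the state, without advancing time (a new reading comes with each control period).
- viewer.read_camera(name): name is "scene" or "top" or "wrist"; returns the picture (400x640x3 uint8, red, green, blue); there is no depth.
- viewer.camera_info(name): a dict with "K" (3x3 intrinsics, pixels), "camera_from_world" (4x4, takes a point from world to camera coordinates). Camera axes: x right, y down, z forward; pixel columns grow to the right and rows downward; lengths in mm; the calibration is good to about 2 mm. The wrist camera is an equidistant fisheye: a pixel r from the principal point sees the ray r / f radians off the axis. A picture is of the moment at which its call begins: read the wrist's pose just before it. camera_info takes no time and is no camera call; for the wrist camera it gives the pose at the moment of the call.
- order.job_done(): hands the job in; it is judged then, once.
The state is a dict: "t": time; "joints": joint angles; "qvel": joint speeds; "tau": joint torques, N m; "eef_pos": TCP position; "tcp_rot": TCP orientation; "ft_force": force on the tool from outside, world axes, zero at the start; "moment": the same for the moment, N m; "opening": opening from 0.0 (shut) to 1.0 (fully open); "grip_force": force on a finger pad.
Only numpy, scipy, OpenCV 4.12 (cv2) and the standard library are available. Lean on these libraries where they do the work, as an engineer would, in place of code of your own. Each camera call takes 0.05 s, during which the arm holds its last target. There are 200 camera calls.

## Task

The sliding carriage of the soldering jig has crept out of line with its base. Take the tapered pin (round black handle) from the wooden rack and drive it point first down through the carriage's hole into the base, so that it pulls the carriage into line, until its collar is fully home on the carriage; then let go. Leave the straight pin (square handle) in the rack.

Things in the scene. Friction and masses are not known exactly. Their poses are not given: they have to be found in the camera images.
- taper_pin: steel pin hanging point down in one of the two holes (110 mm apart) of a wooden rack, top 78 mm high. Origin: centre of the collar's underside, z up to the handle. Above it: collar 44 mm in diameter, 6 mm thick, then a round black handle, diameter 27 mm, top at z = 52 mm. Below: shank, diameter 28 mm, for 22 mm, then a 36 mm taper to a blunt 5 mm tip at z = -58 mm. About 0.2 kg.
- straight_pin: bystander in the rack's other hole: same collar, but a flat-ended straight shank 28 mm in diameter, 58 mm long, and a square black handle 26 x 26 mm, 46 mm tall. Origin: centre of the collar's underside, z up.
- jig_hole (a point): point on the axis of the base hole (diameter 32 mm, 52 mm deep) of the grey jig, level with the carriage's top, 70 mm up; z up, x along the slide to the end with the green board. The aluminium carriage, 10 mm thick, 78 mm wide, lies on the base and has a 32 mm through hole over the base hole. Its board begins 62 mm from its hole and stands 8 mm high at most; side rails are level with its top.
- carriage (a joint): how far the carriage hole lies off the base hole, in m, along x of jig_hole; 0 is in line. Starts 7 to 10 mm out (positive), slides stiffly (about 1 N) and stays where it is left.
There are look-alikes about, which are no part of the job. Leave any pink look-alike of the taper_pin alone.

How it is judged (in metres and radians):
At the end, for the whole second after the job is handed in: The tapered pin stands upright (within 8 degrees) in the jig's hole (within 6 mm of its axis) with its collar home on the carriage (within 4 mm), the carriage is in line with the base within 5.5 mm, and the pin is at rest and released (z of taper_pin in the frame of jig_hole between -0.004 and 0.004 m and horizontal distance between taper_pin and jig_hole below 0.006 m and angle between taper_pin's own z axis and vertical below 0.14 rad and value of joint carriage between -0.0055 and 0.0055 m and linear speed of taper_pin below 0.02 m/s); the robot touches nothing.
It fails at once if the straight pin is taken out of the rack (moved more than 30 mm) (distance of straight_pin from where it was at the start of the episode above 0.03 m).
It also fails if it takes over 45 s, if anything falls off the work surface, if the arm or the gripper's body presses on something with over 40 N, if the wrist force passes 120 N, or if a joint passes its speed limit or range.

## Working session

There is one attempt and no reset: what is moved stays moved. The work goes in short steps, Python scripts to look and compute and a tool call to move; the robot and the scene stay as the last step left them, time stands still between calls to the robot, and variables do not carry over. Pictures are saved under pics/ and viewed, at most 10 in all, crops included, and the job is handed in when it is done.

Besides the shell and the picture viewer there is one more tool, called after "Call:" by a JSON object that holds its "api" and its "payload". move_arm: Moves the arm, as the interface text tells. Scaled input: -1 to 1 covers 0.15 m each way for a shift and pi/2 rad each way for a turn. Its arguments: {"type":"object","properties":{"moves":{"type":"array"},"claw":{"type":"number"}},"required":["moves"]}

```bash
mkdir -p pics; ls; python3 - <<'E'
from cell import monitor, viewer, order, env
import cv2,numpy as np
np.set_printoptions(precision=4,suppress=True)
for n in("scene","top","wrist"):
    i=viewer.camera_info(n); print(n,i["K"],i["camera_from_world"])
    im=viewer.read_camera(n); cv2.imwrite(f"pics/{n}0.png",im[:,:,::-1])
print(monitor.state())
E
```

```text
pics
scene [[379.1852   0.     317.5846]
 [  0.     379.1852 205.0711]
 [  0.       0.       1.    ]] [[   0.4098    0.9122    0.0037 -208.4191]
 [   0.6858   -0.3054   -0.6606 -267.0578]
 [  -0.6015    0.2733   -0.7507 1260.2503]
 [   0.        0.        0.        1.    ]]
top [[378.1585   0.     322.9399]
 [  0.     378.1585 201.1117]
 [  0.       0.       1.    ]] [[  0.0077  -0.9998  -0.0187  34.9248]
 [ -0.9928  -0.0054  -0.12   457.118 ]
 [  0.1199   0.0195  -0.9926 879.9919]
 [  0.       0.       0.       1.    ]]
wrist [[309.7069   0.     321.1603]
 [  0.     309.7069 199.3611]
 [  0.       0.       1.    ]] [[   0.2471    0.969    -0.0004 -625.2386]
 [   0.9415   -0.2399    0.2366  -27.9946]
 [   0.2291   -0.0588   -0.9716  389.6553]
 [   0.        0.        0.        1.    ]]
{'t': 0.15, 'joints': array([ 1.2144,  0.4914,  1.5593,  0.    ,  1.0917, -0.1056]), 'qvel': array([-0.0005,  0.0007, -0.0021,  0.0002,  0.    ,  0.0025]), 'tau': array([  0.0013, -61.2898, -25.828 ,   0.0692,   0.0473,  -0.0001]), 'eef_pos': array([155.0327, 605.2954, 214.1922]), 'tcp_rot': array([-3.1408, -0.0001,  2.8908]), 'ft_force': array([0.4863, 0.4241, 0.3797]), 'moment': array([ 0.0526, -0.0095, -0.0114]), 'grip_force': 0.0, 'opening': 0.9994381985684737}
```

View pics/top0.png

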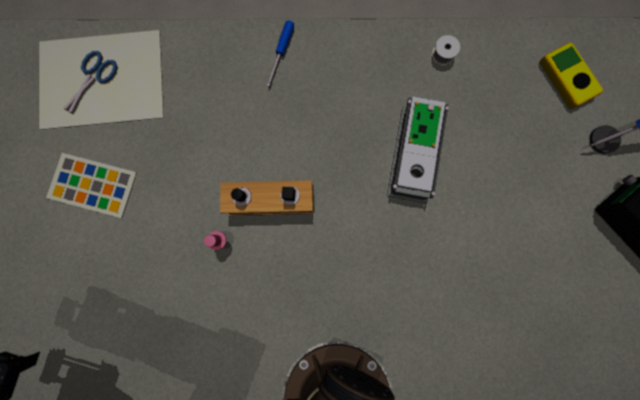

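View pics/scene0.png

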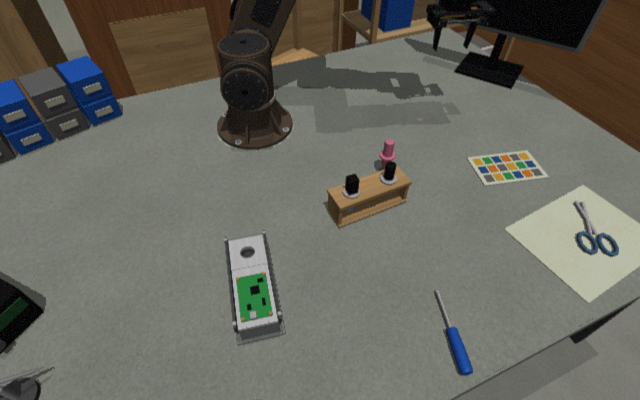

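The top view shows the rack at (267,196), with the round-handled pin at (240,196) on its left (+y) side and the square-handled one at (290,194). The pink decoy is at (215,240). The jig is at (420,147), its hole at about (417,170) and the board toward +x. The scene view agrees: round pin (390,172), square pin (352,184), hole (247,252).

```bash
cat > h.py <<'E'
import cv2,numpy as np
from cell import monitor, viewer, order, env
np.set_printoptions(precision=4,suppress=True)
def ray(n,uv,info=None):
    i=info or viewer.camera_info(n);K=np.array(i["K"]);T=np.array(i["camera_from_world"])
    x=(uv[0]-K[0,2])/K[0,0];y=(uv[1]-K[1,2])/K[1,1]
    if n=="wrist":
        r=np.hypot(x,y);s=np.sin(r)/r if r>1e-9 else 1;d=np.array([x*s,y*s,np.cos(r)])
    else: d=np.array([x,y,1.])
    R=T[:3,:3];return -R.T@T[:3,3],R.T@d
def onz(n,uv,z,info=None):
    o,d=ray(n,uv,info);return o+d*(z-o[2])/d[2]
def blobs(mask,amin=20):
    k,l,s,c=cv2.connectedComponentsWithStats(mask.astype(np.uint8))
    return [(c[i].round(1),s[i].tolist()) for i in range(1,k) if s[i,4]>=amin]
E
python3 - <<'E'
from h import *
for n,rois in(("top",dict(rack=(215,175,320,220),jig=(385,90,455,205))),("scene",dict(rack=(320,155,420,225),jig=(215,225,295,345)))):
    im=cv2.imread(f"pics/{n}0.png");out=[]
    for k,(a,b,c,d) in rois.items():
        s=im[b:d,a:c];hsv=cv2.cvtColor(s,cv2.COLOR_BGR2HSV)
        print(n,k,"dark",[(p+[a,b],q) for p,q in blobs(s.max(2)<60)])
        if k=="jig": 
            print(" green",[(p+[a,b],q) for p,q in blobs((hsv[...,0]>40)&(hsv[...,0]<85)&(hsv[...,1]>120))])
            m=(hsv[...,1]<40)&(hsv[...,2]>120);g=max(cv2.findContours(m.astype(np.uint8),0,2)[0],key=cv2.contourArea);r=cv2.minAreaRect(g);print(" alu",r,cv2.boxPoints(r)+[a,b])
        else: print(" white",[(p+[a,b],q) for p,q in blobs((hsv[...,1]<60)&(hsv[...,2]>130))])
        out.append(cv2.resize(s,(390,290) if k=="rack" else (390,580),interpolation=cv2.INTER_CUBIC) if 0 else cv2.copyMakeBorder(cv2.resize(s,None,fx=3.6,fy=3.6,interpolation=cv2.INTER_CUBIC),0,440-int(round(s.shape[0]*3.6)),0,0,0))
    cv2.imwrite(f"pics/{n}c.png",np.hstack(out))
E
```

```text
top rack dark [(array([288.2, 193.8]), [67, 12, 13, 15, 173]), (array([238.6, 195.3]), [16, 14, 16, 14, 157]), (array([271.8, 216.4]), [14, 37, 84, 8, 514])]
 white [(array([247. , 193.9]), [28, 13, 7, 15, 40]), (array([297. , 195.6]), [80, 14, 5, 14, 28])]
top jig dark [(array([403.3, 172.7]), [3, 13, 40, 102, 782]), (array([439.1, 149.4]), [46, 20, 16, 82, 185]), (array([422.3, 128.4]), [34, 35, 8, 8, 53]), (array([416.3, 172.5]), [26, 79, 12, 8, 72])]
 green [(array([424.5, 124.7]), [25, 13, 30, 44, 928])]
 alu ((36.22972869873047, 53.12162399291992), (33.37299346923828, 89.9262466430664), 9.462321281433105) [[397.3784 184.7297]
 [412.1622  96.027 ]
 [445.0811 101.5135]
 [430.2973 190.2162]]
scene rack dark [(array([389.3, 170.2]), [64, 6, 12, 19, 177]), (array([351.6, 183.9]), [25, 19, 14, 21, 225]), (array([401.2, 191.8]), [76, 32, 10, 11, 50]), (array([335.5, 211.2]), [11, 46, 9, 22, 83])]
 white [(array([388.9, 179.6]), [60, 20, 17, 9, 58]), (array([344.6, 191.7]), [23, 33, 5, 8, 20]), (array([355. , 194.5]), [29, 35, 11, 8, 26])]
scene jig dark [(array([246.9, 251.5]), [26, 24, 13, 7, 43]), (array([254.5, 289.6]), [35, 61, 10, 9, 67]), (array([263.4, 301. ]), [47, 73, 4, 7, 20]), (array([248.7, 306.6]), [32, 79, 4, 6, 21])]
 green [(array([253.3, 296.1]), [22, 49, 34, 47, 1104])]
 alu ((39.5, 59.5), (119.0, 79.0), 90.0) [[215. 225.]
 [294. 225.]
 [294. 344.]
 [215. 344.]]
```

View pics/topc.png

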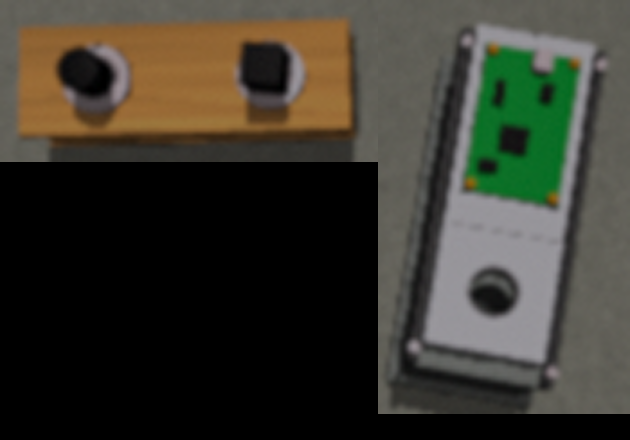

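The crops confirm it: the round handle is on the left in the rack, the square one on the right. The carriage hole is at about (416.9,170.8) in the top view.

```bash
cat >> h.py <<'E'
def tri(a,b):
    (o1,d1),(o2,d2)=a,b
    d1=d1/np.linalg.norm(d1);d2=d2/np.linalg.norm(d2)
    A=np.stack([d1,-d2],1);s=np.linalg.lstsq(A,o2-o1,rcond=None)[0]
    p,q=o1+s[0]*d1,o2+s[1]*d2;return (p+q)/2,np.linalg.norm(p-q)
def totool(dxyz,yaw):
    # tool pointing down: roll=pi -> x=(c,s,0), y=(s,-c,0), z=-z ; returns units of 0.15 m
    c,s=np.cos(yaw),np.sin(yaw);d=np.asarray(dxyz)
    return np.array([d[0]*c+d[1]*s,d[0]*s-d[1]*c,-d[2]])/150
E
python3 - <<'E'
from h import *
print("taper handle",tri(ray("top",(238.6,195.3)),ray("scene",(389.3,170.2))))
print("square handle",tri(ray("top",(288.2,193.8)),ray("scene",(351.6,183.9))))
print("hole",tri(ray("top",(416.9,170.8)),ray("scene",(246.9,251.5))),onz("top",(416.9,170.8),70))
p=onz("top",(424.5,124.7),72);h=onz("top",(416.9,170.8),70);print("board",p, "yaw",np.arctan2(*(p-h)[[1,0]]))
print(tri(ray("top",(424.5,124.7)),ray("scene",(253.3,296.1))))
T=tri(ray("top",(238.6,195.3)),ray("scene",(389.3,170.2)))[0]
s=monitor.state();print(T-s["eef_pos"])
# wrist cam pose relative to TCP, tool frame
T=np.array(viewer.camera_info("wrist")["camera_from_world"]);c=-T[:3,:3].T@T[:3,3];print("cam",c,totool(c-s["eef_pos"],s["tcp_rot"][2])*150)
E
```

```text
taper handle (array([459.3627, 222.5583, 104.3973]), np.float64(0.8846742065778056))
square handle (array([463.2701, 112.6223, 103.7262]), np.float64(1.4137311787898277))
hole (array([ 523.943 , -179.7791,   65.8407]), np.float64(0.6717021940190608)) [ 523.1908 -178.4905   70.    ]
board [ 632.0347 -198.0415   72.    ] yaw -0.17772896482713252
(array([ 634.2274, -200.2683,   65.0006]), np.float64(0.9139705223731012))
[ 304.33   -382.7371 -109.7949]
cam [ 91.5477 622.0782 385.0362] [  65.6639    0.5015 -170.8439]
```

Call:
{"api": "move_arm", "payload": {"moves": [-0.26,-0.197,0,0,-0.26,-0.197,0,0,-0.26,-0.197,0,0,-0.26,-0.197,0,0,-0.26,-0.197,0,0,-0.26,-0.197,0,0,-0.26,-0.197,0,0,-0.26,-0.197,0,0,-0.26,-0.197,0,0,-0.26,-0.197,0,0], "claw": 95}}

```text
t: 1.4
eef_pos: [460.3, 221.0, 214.6]
tcp_rot: [3.142, -0.0, 2.891]
ft_force: [0.5, 0.9, 0.4]
opening: 1.0
grip_force: 0.0
```

Call:
{"api": "move_arm", "payload": {"moves": [0,0,0,0,0,0,0,0,0,0,0,0]}}

```text
t: 1.78
eef_pos: [458.9, 223.2, 214.6]
tcp_rot: [3.142, -0.0, 2.892]
ft_force: [-0.7, 0.9, 0.4]
opening: 0.999
grip_force: 0.0
```

```bash
python3 - <<'E'
from h import *
s=monitor.state();print(s["eef_pos"],s["tcp_rot"])
i=viewer.camera_info("wrist");im=viewer.read_camera("wrist")[:,:,::-1].copy();cv2.imwrite("pics/w1.png",im)
print(i["camera_from_world"])
E
```

```text
[458.8686 223.2099 214.6327] [ 3.1415 -0.0003  2.8921]
[[   0.2458    0.9693    0.0006 -329.8499]
 [   0.9418   -0.239     0.2365 -406.2054]
 [   0.2294   -0.0575   -0.9716  297.652 ]
 [   0.        0.        0.        1.    ]]
```

View pics/w1.png

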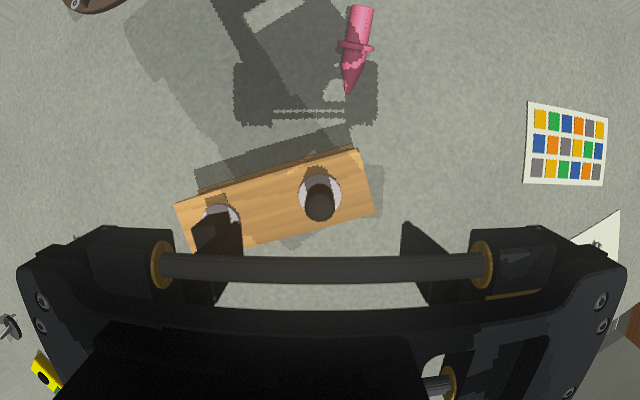

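The wrist view shows the round handle at about (320,200) with its white collar around it (x 298–341). It lies between the open fingers, and the square pin is beyond the left finger.

```bash
python3 - <<'E'
from h import *
i=viewer.camera_info("wrist")
im=cv2.imread("pics/w1.png");a,b,c,d=285,160,355,228
s=im[b:d,a:c]
for th in(45,60):
  for p,q in blobs(s.max(2)<th,60): print("dark",th,p+[a,b],q)
m=(np.ptp(s.astype(int),axis=2)<35)&(s.max(2)>110);print("white",blobs(m,40))
cv2.imwrite("pics/w1c.png",cv2.resize(s,None,fx=8,fy=8,interpolation=cv2.INTER_NEAREST))
for uv,z in(((320,208),130),((319.6,195),84)): print(uv,onz("wrist",uv,z,i))
E
```

```text
dark 60 [318.5 192.4] [20, 24, 28, 31, 275]
white [(array([50.3, 31.6]), [43, 16, 14, 34, 210]), (array([17.2, 34.6]), [13, 22, 9, 28, 157]), (array([59.3, 64.6]), [41, 59, 29, 9, 133])]
(320, 208) [462.8592 221.8542 130.    ]
(319.6, 195) [461.87   221.5528  84.    ]
```

View pics/w1c.png

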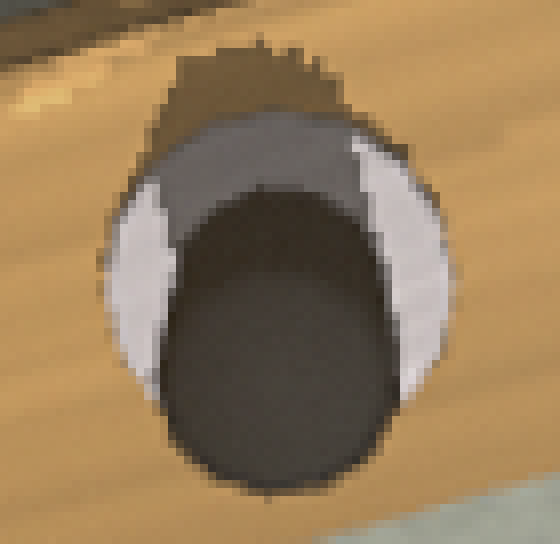

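Handle top centre is at (319.9,207.5) and the collar at (319.8,195.6), both giving an axis near (462.5, 221.7). Next: descend, grip and lift.

Call:
{"api": "move_arm", "payload": {"moves": [-0.026,-0.004,0,0,0,0,0.2,0,0,0,0.2,0,0,0,0.2,0,0,0,0.14,0,0,0,0.08,0,0,0,0,0,0,0,0,0], "claw": 95}}

```text
t: 2.82
eef_pos: [463.6, 221.1, 92.3]
tcp_rot: [3.141, 0.001, 2.891]
ft_force: [0.0, 0.8, 0.1]
opening: 1.0
grip_force: 0.0
```

Call:
{"api": "move_arm", "payload": {"moves": [0,0,0,0,0,0,0,0,0,0,0,0,0,0,0,0,0,0,0,0,0,0,0,0,0,0,0,0,0,0,0,0], "claw": 10}}

```text
t: 3.82
eef_pos: [463.2, 220.8, 91.7]
tcp_rot: [3.142, -0.0, 2.891]
ft_force: [0.2, -0.1, -0.3]
opening: 0.279
grip_force: 30.0
```

Call:
{"api": "move_arm", "payload": {"moves": [0,0,-0.05,0,0,0,-0.15,0,0,0,-0.2,0,0,0,-0.2,0,0,0,-0.2,0,0,0,-0.15,0,0,0,-0.05,0]}}

```text
t: 4.7
eef_pos: [463.3, 220.9, 243.0]
tcp_rot: [3.14, 0.002, 2.891]
ft_force: [0.3, -0.0, -1.6]
opening: 0.281
grip_force: 30.0
```

Call:
{"api": "move_arm", "payload": {"moves": [-0.07,-0.12,0,0,-0.15,-0.25,0,0,-0.17,-0.29,0,0,-0.17,-0.29,0,0,-0.17,-0.29,0,0,-0.17,-0.29,0,0,-0.17,-0.29,0,0,-0.17,-0.29,0,0,-0.14,-0.25,0,0,-0.07,-0.12,0,0]}}

```text
t: 5.95
eef_pos: [581.4, -195.3, 240.5]
tcp_rot: [3.141, -0.002, 2.889]
ft_force: [0.0, 0.6, -3.6]
opening: 0.281
grip_force: 30.0
```

Call:
{"api": "move_arm", "payload": {"moves": [0,0,0.15,0,0,0,0.15,0,0,0,0,0,0,0,0,0,0,0,0,0]}}

```text
t: 6.58
eef_pos: [581.9, -193.3, 197.6]
tcp_rot: [-3.141, 0.001, 2.891]
ft_force: [0.1, 0.8, -3.1]
opening: 0.275
grip_force: 30.0
```

```bash
python3 - <<'E'
from h import *
s=monitor.state();print(s["eef_pos"],s["tcp_rot"],s["opening"])
i=viewer.camera_info("wrist");im=viewer.read_camera("wrist")[:,:,::-1].copy();cv2.imwrite("pics/w2.png",im)
T=i["camera_from_world"];np.save("w2T.npy",T)
for n in("top","scene"): cv2.imwrite(f"pics/{n}2.png",viewer.read_camera(n)[:,:,::-1])
E
```

```text
[ 581.9055 -193.3351  197.5688] [-3.1415  0.0014  2.8911] 0.27549573706467156
```

View pics/w2.png

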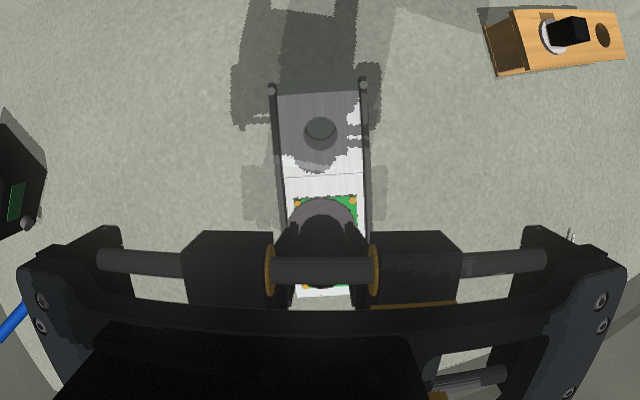

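The wrist view shows the carriage hole at (320,131) in the arm's shadow, with a crescent of the base visible inside it. The straight pin is still in the rack at (568,35), and the held pin's collar is at (322,210).

```bash
python3 - <<'E'
from h import *
im=cv2.imread("pics/w2.png");s=im[105:160,285:360]
g=cv2.resize(s,None,fx=10,fy=10,interpolation=cv2.INTER_NEAREST).astype(float)
cv2.imwrite("pics/w2c.png",np.clip(g*1.8,0,255).astype(np.uint8))
E
```

```text
(no output)
```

View pics/w2c.png

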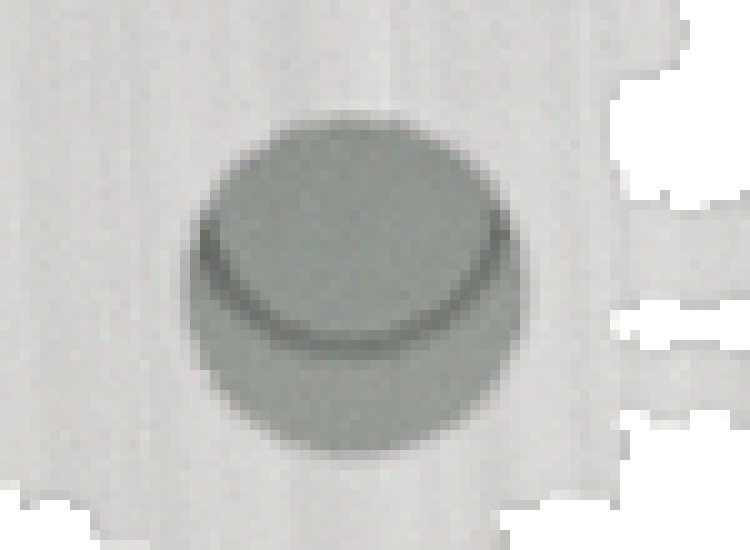

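```bash
python3 - <<'E'
from h import *
i=viewer.camera_info("wrist");i=dict(i);i["camera_from_world"]=np.load("w2T.npy")
f=lambda uv,z:onz("wrist",uv,z,i)
P=[onz("top",p,70) for p in((394.7,185.8),(409.7,101.1),(433.1,194.2),(446.7,108.1))]
y=[np.arctan2(*(P[b]-P[a])[[1,0]]) for a,b in((0,1),(2,3))];print("yaw",y)
q=[f(p,70) for p in((272,90),(363,87))];print("posts",q,"mid",(q[0]+q[1])/2, "yaw",np.arctan2(*(q[0]-q[1])[[1,0]])+np.pi/2)
yaw=-0.175;u=np.array([np.cos(yaw),np.sin(yaw),0])
for n,uv,z in(("car top",(320.5,115.5),70),("car bot",(320.5,150.3),70),("car c",(320.4,133.3),70),("left",(303.2,133.3),70),("right",(337.2,133.3),70),("base +x rim",(320.5,140.2),60)):
    print(n,f(uv,z))
B=f((320.5,140.2),60)-16*u;C=f((320.4,133.3),70);print("base",B,"offset",(C-B)@u)
im=cv2.imread("pics/w2.png");s=im[190:235,280:365];print("collar far edge rows",[(x,s[:,x-280].max(1)[:22].tolist()) for x in(322,)])
for r in(196,198,200): print(r,f((321.5,r),190))
s=monitor.state();print(s["eef_pos"])
E
```

```text
yaw [np.float64(-0.18696343226639048), np.float64(-0.18054482238075809)]
posts [array([ 472.9662, -213.5591,   70.    ]), array([ 491.8138, -128.5704,   70.    ])] mid [ 482.39   -171.0648   70.    ] yaw -0.21823489146575104
car top [ 509.2135 -174.8838   70.    ]
car bot [ 541.7507 -183.1762   70.    ]
car c [ 525.8087 -179.2112   70.    ]
left [ 521.6767 -195.1507   70.    ]
right [ 529.722  -163.6156   70.    ]
base +x rim [ 532.7562 -180.9007   60.    ]
base [ 517.0006 -178.115    60.    ] offset 8.864362560476883
collar far edge rows [(322, [224, 224, 223, 223, 224, 229, 197, 136, 86, 102, 105, 103, 106, 105, 103, 105, 106, 105, 106, 107, 107, 106])]
196 [ 558.5737 -186.6497  190.    ]
198 [ 559.7523 -186.9495  190.    ]
200 [ 560.9346 -187.2503  190.    ]
[ 581.7181 -193.4256  197.2111]
```

Base hole is near (517.0, -177.8), with the carriage 8.9 mm out. I'll line up over the base axis and descend partway.

Call:
{"api": "move_arm", "payload": {"moves": [0.05,0,0,0,0.15,-0.003,0,0,0.15,-0.003,0,0,0.086,0,0,0,0,0,0.1,0,0,0,0.1,0,0,0,0.1,0,0,0,0,0,0,0,0,0]}}

```text
t: 7.85
eef_pos: [518.3, -178.2, 151.5]
tcp_rot: [3.142, -0.0, 2.891]
ft_force: [0.1, -0.8, -2.4]
opening: 0.281
grip_force: 30.0
```

Call:
{"api": "move_arm", "payload": {"moves": [0,0,0.04,0,0,0,0.04,0,0,0,0.04,0,0,0,0.04,0,0,0,0.04,0,0,0,0,0]}}

```text
t: 8.6
eef_pos: [517.9, -178.0, 121.1]
tcp_rot: [3.141, -0.001, 2.891]
ft_force: [0.4, -0.3, -3.0]
opening: 0.278
grip_force: 30.0
```

Call:
{"api": "move_arm", "payload": {"moves": [0,0,0.03,0,0,0,0.03,0,0,0,0.03,0,0,0,0.02,0,0,0,0,0]}}

```text
t: 9.22
eef_pos: [517.8, -178.0, 104.8]
tcp_rot: [3.141, -0.001, 2.891]
ft_force: [0.9, -0.5, -2.0]
opening: 0.279
grip_force: 30.0
```

Call:
{"api": "move_arm", "payload": {"moves": [0,0,0.02,0,0,0,0.02,0,0,0,0,0,0,0,0,0]}}

```text
t: 9.72
eef_pos: [517.9, -178.1, 99.1]
tcp_rot: [3.141, -0.0, 2.891]
ft_force: [-0.1, 1.1, -2.5]
opening: 0.275
grip_force: 30.0
```

Call:
{"api": "move_arm", "payload": {"moves": [0,0,0.02,0,0,0,0.02,0,0,0,0.02,0,0,0,0,0]}}

```text
t: 10.22
eef_pos: [517.9, -178.1, 89.8]
tcp_rot: [3.141, -0.0, 2.891]
ft_force: [0.8, -0.3, -2.8]
opening: 0.279
grip_force: 30.0
```

Call:
{"api": "move_arm", "payload": {"moves": [0,0,0.01,0,0,0,0.01,0,0,0,0.01,0,0,0,0,0]}}

```text
t: 10.72
eef_pos: [518.0, -178.1, 85.5]
tcp_rot: [3.141, -0.0, 2.891]
ft_force: [-0.2, -1.0, -2.6]
opening: 0.279
grip_force: 30.0
```

Call:
{"api": "move_arm", "payload": {"moves": [0,0,0.01,0,0,0,0.007,0,0,0,0,0]}}

```text
t: 11.1
eef_pos: [518.4, -178.2, 83.6]
tcp_rot: [-3.142, 0.001, 2.891]
ft_force: [1.0, 0.9, 5.1]
opening: 0.277
grip_force: 30.0
```

Contact at the expected height. I'll press slightly, then release and rise.

Call:
{"api": "move_arm", "payload": {"moves": [0,0,0.005,0,0,0,0,0]}}

```text
t: 11.35
eef_pos: [518.8, -178.3, 83.6]
tcp_rot: [-3.141, 0.003, 2.891]
ft_force: [-0.2, 2.1, 12.2]
opening: 0.28
grip_force: 30.0
```

Call:
{"api": "move_arm", "payload": {"moves": [0,0,0,0,0,0,0,0,0,0,0,0,0,0,0,0,0,0,0,0,0,0,0,0], "claw": 85}}

```text
t: 12.1
eef_pos: [517.9, -178.1, 82.3]
tcp_rot: [3.141, -0.0, 2.891]
ft_force: [-0.0, -0.3, 0.9]
opening: 0.848
grip_force: 0.0
```

Call:
{"api": "move_arm", "payload": {"moves": [0,0,-0.1,0,0,0,-0.2,0,0,0,-0.2,0,0,0,-0.2,0,-0.2,0,0,0,-0.2,0,0,0,0,0,0,0,0,0,0,0]}}

```text
t: 13.1
eef_pos: [575.4, -192.7, 187.6]
tcp_rot: [3.141, -0.001, 2.891]
ft_force: [-0.1, -0.3, -0.5]
opening: 0.894
grip_force: 0.0
```

```bash
python3 - <<'E'
from h import *
s=monitor.state();print(s["t"],s["eef_pos"],s["ft_force"])
w=viewer.read_camera("wrist")[:,:,::-1]
t=viewer.read_camera("top")[90:205,370:470,::-1]; c=viewer.read_camera("scene")[215:330,200:300,::-1]
r=lambda x:cv2.resize(x,(400,460),interpolation=cv2.INTER_CUBIC)
cv2.imwrite("pics/end.png",np.hstack([r(t),r(c)]));cv2.imwrite("pics/w3.png",w)
E
```

```text
13.1 [ 575.4135 -192.6979  187.6139] [-0.0753 -0.2951 -0.5232]
```

View pics/end.png

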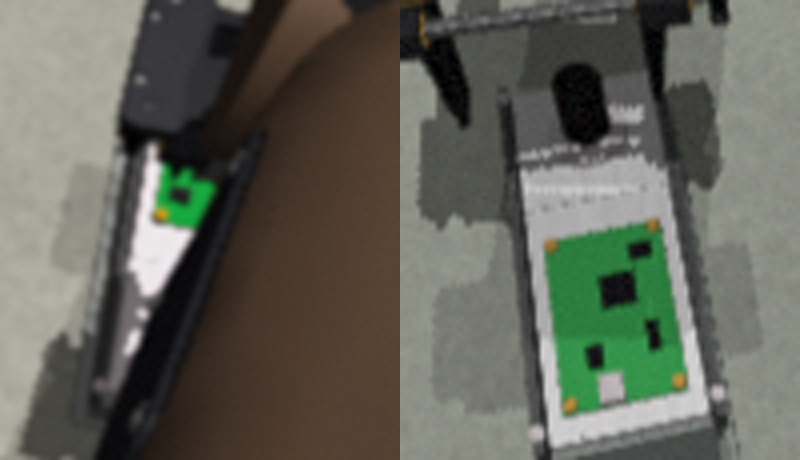

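View pics/w3.png

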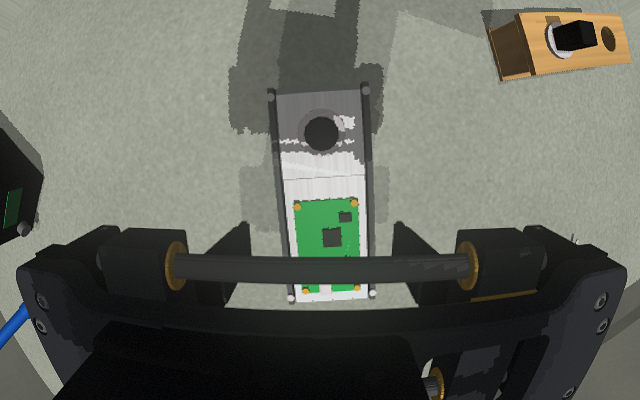

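The pin stands upright and released in the jig (handle at (321,133) in the wrist view). Its collar is down on the carriage and the straight pin is still in the rack. The gripper is clear of everything, so I'm handing in.

```bash
python3 -c "
from cell import order
print(order.job_done())"
```

```text
the job is handed in; nothing more can be done
None
```

The tapered pin is upright in the jig with its collar on the carriage, released, and the straight pin is still in the rack; I handed the job in at about 13 s, and no verdict came back.

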